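Seat a respirator filter disc in its jig and close the keeper

ROBOT

A 6-joint arm with a two-finger parallel gripper is mounted at the origin on the work surface. World frame = base frame: x ahead of the robot, y to its left, z up, the work surface at z = 0. Lengths are in m, angles in rad, forces in N, time in s.
With the tool pointing down it reaches from about 0.4 to 0.925 m from the base axis. Payload 12.5 kg.
Tool frame: the origin (TCP) lies midway between the tips of the shut fingers; the grasp point (between the pads) lies 19 mm behind it; x points along the fingers, y is the direction in which the jaws open and shut, and the axes are right-handed (so a half turn about x gives the same grasp; the last joint's range is limited). The gripper opens to 95 mm and grips with 3 to 60 N. Pads are 20 mm wide; open, the fingers measure 119 mm over their backs; the gripper's body (75 mm by 180 mm) begins 59 mm behind the grasp point.
Start: joints at [-1.288, 0.491, 1.559, -0, 1.092, -0.106], TCP at [0.237, -0.578, 0.215] pointing down, gripper open.
Joint ranges: [-3.1, 3.1], [-0.84, 2.19], [0.05, 2.79], [-1.13, 4.28], [0.06, 2.93], [-2.69, 2.69]. Speed limits (rad/s): [2.22, 2.22, 2.79, 3.14, 3.14, 3.14].

INTERFACE

Orientations are given as a unit quaternion [x, y, z, w].
In Python, from workcell import manip, vision, ticket gives the robot as it stands.
- The arm moves only by the shell command python3 -m crank 'ROWS'. ROWS is JSON, a list of rows, each an object of numbers: "x", "y", "z": the shift along the tool's x, y, z in cm; "wx", "wy", "wz": the turn, a rotation vector about the tool's x, y, z in degrees; "jaw": the opening, from 0 (shut) to 1 (fully open). A call has 1 to 10 rows; each row shifts and turns the pose as measured when the row begins, along the tool's axes as they then stand; what a row does not reach is not made up. A row lasts 1/8 s, in which the tool goes at most 62.5 mm and 10.7 degrees, less where a joint would pass 70% of its speed; a pose out of reach is approached as far as the arm can. A call is refused whole if a number of a shift passes 6.25 or a number of a turn 10.7, either way. A call with a gripper value outside its range is refused whole. The fingers move at their own pace and stop on an object; the grip force is fixed at half the most. Time passes only in rows, so rows that do not move let the fingers close. It gives the time, the measured TCP pose, the force and the opening at its end, in the units of the state.
- manip.sense(): the state, without advancing time (a new reading comes with each control period).
- vision.snapshot(name): name is "side" or "top" or "wrist"; returns a dict with "frame" (384x512x3 uint8, red, green, blue), "range_z" (384x512 float32, m along the optical axis (not along the pixel's ray), 0 where there is no reading), "fx", "fy", "cx", "cy" (pixels), "k1" (the pictures are not rectified: a ray, as slopes to the right and down, at radius r is drawn at 1 + k1 r^2 times it, then the intrinsics apply), "rvec" (rotation vector, rad) and "tvec" (3), from world to camera coordinates, as OpenCV has them. Camera axes: x right, y down, z forward; pixel columns grow to the right and rows downward; lengths in m; the calibration is good to about 2 mm. A picture is of the moment at which its call begins.
- ticket.hand_in(): hands the job in, once; it reports no verdict.
The state is a dict: "t": time; "joint_pos": joint angles; "qvel": joint speeds; "tau": joint torques, N m; "tool_pos": TCP position; "eef_rot": TCP orientation; "ft_force": force on the tool from outside, world axes, zero at the start; "ft_torque": the same for the moment, N m; "opening": finger opening in m.
Only numpy, scipy, OpenCV 4.12 (cv2) and the standard library are available. Lean on these libraries where they do the work, as an engineer would, in place of code of your own. Each camera call takes 0.05 s, during which the arm holds its last target.

TASK

Push the loose white filter disc across the top of the blue jig plate until it drops fully into the round recess, lying flat on its floor; slide it only, never lift it off the plate. Then push the black peg of the red keeper so that the keeper swings over the seated disc as far as its stop. Leave the tin, the jar and the grey cartridge where they stand.

Things in the scene. Friction and masses are not known exactly. Their poses are not given: they have to be found in the camera images.
- disc_center (a point): Centre (half-way up) of the loose filter disc: rigid white disc with yellow and grey rings on top, 80 mm across, 11 mm thick, about 60 g, axis z up. It starts flat on top of the blue plate, so this point starts 5.5 mm above the plate's top; fully seated it is 3.5 mm below the plate's top, and the disc's upper face then stands 2 mm above the plate.
- jig: Blue jig plate fixed to the bench, 200 mm (its x) by 340 mm (its y), 22 mm thick, flat top; origin at the centre of its underside. Its recess lies towards its -y end, the disc starts towards its +y end.
- recess (a point): Centre of the mouth of the round recess, level with the plate's top (22 mm above the bench), at x 0, y -75 mm of the plate. The recess has a dark floor, is 84 mm across and 9 mm deep, with a 1 mm chamfer; the plate lies flush all round its mouth. Axes as the plate.
- pivot (a point): Upright pivot axis of the keeper, at the level of the plate's top, at x 62 mm, y -75 mm of the plate (62 mm from the recess centre along the plate's +x). A steel boss 18 mm across and 12 mm tall stands there. Axes as the plate.
- peg (a point): Middle of the upright black peg that stands on the keeper, 58 mm from the pivot axis; this point is 25.5 mm above the plate's top. The peg is round, 14 mm across, from 10.5 to 40.5 mm above the plate's top. The keeper is a red bar 14 mm wide reaching 70 mm from the pivot; its underside is 4.5 mm above the plate, so it passes over a seated disc but is blocked by a disc that still lies on top of the plate.
- keeper (a joint): Keeper angle in rad. 0: bar points from the pivot along the plate's -y (open); it grows clockwise seen from above to its stop at 1.57, where the bar points along the plate's -x across the middle of the recess (closed). Starts between 0 and 0.45. It turns with light friction (about 1 N at the peg) and stays where it is left.
- tin: Bystander: closed metal tin, 60 mm across, 70 mm tall, origin at the centre of its underside. Beside one short end of the plate.
- jar: Bystander: clear jar with black cap, 56 mm across, 80 mm tall, origin at the centre of its underside. Beside one short end of the plate.
- cartridge: Bystander: grey respirator cartridge, 68 mm across, 40 mm tall with a narrower neck, origin at the centre of its underside. Beside the plate's corner at one short end.
Mind the look-alikes: they are no part of the job. Of the things like the part that bears disc_center, leave any that is pink; of the rest the smaller one is meant.

How it is judged:
On the way, in this order (a step that is already met when the one before it is completed fails the run):
1. the disc lies flat in the recess, with the keeper still open (horizontal distance between disc_center and recess below 0.006 m and z of disc_center in the frame of recess below -0.0015 m and angle between disc_center's own z axis and vertical below 0.05 rad and value of joint keeper below 1 rad), for 0.2 s.
2. the keeper is swung over the seated disc to its stop (horizontal distance between disc_center and recess below 0.006 m and z of disc_center in the frame of recess below -0.0015 m and angle between disc_center's own z axis and vertical below 0.05 rad and value of joint keeper above 1.4 rad), for 0.2 s.
At the end, for the whole second after the job is handed in: The disc is at rest flat in the recess (centre within 6 mm of the recess centre seen from above and at least 1.5 mm below the plate's top, tilt under 0.05 rad) and the keeper is closed over it (angle above 1.4 rad) (all of step 2 and linear speed of disc below 0.02 m/s); the robot touches nothing.
It fails at once if the disc is lifted more than 8 mm off the plate (z of disc_center in the frame of recess above 0.0135 m).
It fails at once if the tin is moved more than 15 mm (distance of tin from where it was at the start of the episode above 0.015 m).
It fails at once if the jar is moved more than 15 mm (distance of jar from where it was at the start of the episode above 0.015 m).
It fails at once if the cartridge is moved more than 15 mm (distance of cartridge from where it was at the start of the episode above 0.015 m).
It also fails if it takes over 53 s, if anything falls off the work surface, if the arm or the gripper's body presses on something with over 40 N, if the wrist force passes 120 N, or if a joint passes its speed limit or range.

## Working session

There is one attempt and no reset: what is moved stays moved. The work goes in short steps, Python scripts to look and compute and a shell command to move; the robot and the scene stay as the last step left them, time stands still between calls to the robot, and variables do not carry over. Pictures are saved under pics/ and viewed, and the job is handed in when it is done.

```bash
mkdir -p pics
cat > h.py <<'E'
import numpy as np, cv2
from workcell import manip, vision
def snap(n,tag):
    s=vision.snapshot(n); cv2.imwrite(f'pics/{tag}.png',s['frame'][:,:,::-1]); np.save(f'pics/{tag}.npy',s,allow_pickle=True); return s
def ld(tag): return np.load(f'pics/{tag}.npy',allow_pickle=True).item()
def cam(s):
    R=cv2.Rodrigues(np.array(s['rvec'],float))[0]; return R,np.array(s['tvec'],float).ravel()
def ray(s,px):
    K=np.array([[s['fx'],0,s['cx']],[0,s['fy'],s['cy']],[0,0,1.]]);
    p=cv2.undistortPoints(np.array(px,float).reshape(-1,1,2),K,np.array([s['k1'],0,0,0,0.])).reshape(-1,2)
    R,t=cam(s); return -R.T@t, np.c_[p,np.ones(len(p))]@R
def onz(s,px,z):
    o,d=ray(s,px); return o+d*((z-o[2])/d[:,2])[:,None]
def proj(s,P):
    K=np.array([[s['fx'],0,s['cx']],[0,s['fy'],s['cy']],[0,0,1.]])
    return cv2.projectPoints(np.array(P,float).reshape(-1,1,3),np.array(s['rvec'],float),np.array(s['tvec'],float),K,np.array([s['k1'],0,0,0,0.]))[0].reshape(-1,2)
E
python3 - <<'E'
from h import *
for n in ['top','side','wrist']:
    s=snap(n,n+'0'); R,t=cam(s); print(n,-R.T@t,R[2],s['fx'],s['k1'])
print(manip.sense())
a=cv2.imread('pics/top0.png');cv2.imwrite('pics/top0b.png',cv2.resize(a,(800,600),interpolation=cv2.INTER_CUBIC))
E
```

```text
top [0.39445876 0.02671121 1.07781341] [ 2.14233159e-01  8.73179563e-04 -9.76782162e-01] 471.9516824198165 0.06768416060743694
side [0.41866012 0.84898195 0.66407981] [ 0.19608513 -0.78868375 -0.58269079] 415.45531602881687 -0.06830224685211894
wrist [ 0.30724326 -0.55005252  0.38336696] [-0.25421295 -0.10253817 -0.9616973 ] 282.64670682051565 0.008195622310149813
{'t': 0.15, 'joint_pos': array([-1.28761889e+00,  4.91411252e-01,  1.55930704e+00, -2.75945286e-05,
        1.09173092e+00, -1.05596410e-01]), 'qvel': array([ 5.25107061e-04, -1.33685802e-03, -1.56940121e-03,  9.11542094e-04,
       -7.39003659e-04, -3.86987804e-07]), 'tau': array([ 1.22623849e-03, -6.12895560e+01, -2.58276594e+01,  6.92486716e-02,
        4.73124522e-02, -4.98418399e-05]), 'tool_pos': array([ 0.23687374, -0.57817364,  0.21420294]), 'eef_rot': array([-0.69375292, -0.13689359,  0.69382387, -0.13629183]), 'ft_force': array([ 0.13694175,  0.43985838, -0.66052801]), 'ft_torque': array([ 0.00841871, -0.02592071, -0.03806017]), 'opening': 0.0953694780855649}
```

View pics/top0b.png

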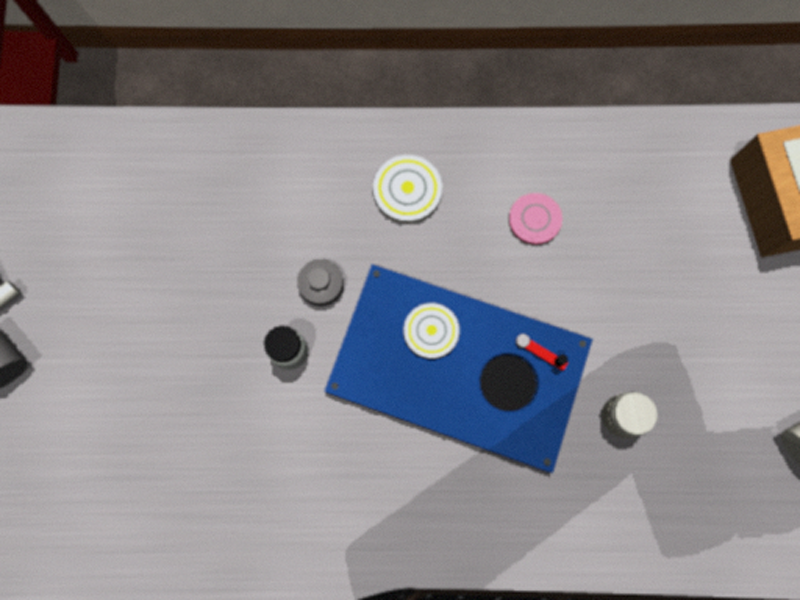

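View pics/side0.png

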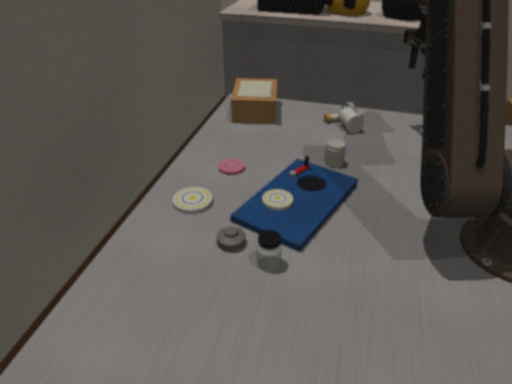

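Candidates in the 800x600 view: white disc on the plate (432,330), a larger white disc on the bench (407,188), and a pink one (536,218). The one on the plate fits: it isn't pink, and it's the smaller white one. Next I measure everything and crop it to confirm.

```bash
cat > meas.py <<'E'
from h import *
def big(m):
    c=cv2.findContours(m.astype(np.uint8),cv2.RETR_EXTERNAL,cv2.CHAIN_APPROX_NONE)[0]
    return sorted(c,key=cv2.contourArea)[::-1]
def hsv(s): return cv2.cvtColor(s['frame'],cv2.COLOR_RGB2HSV).astype(int)
def plate(s):
    h=hsv(s); m=(h[...,0]>100)&(h[...,0]<130)&(h[...,1]>150)
    c=big(m)[0]; return c
def fitc(P):
    A=np.c_[2*P[:,:2],np.ones(len(P))]; x=np.linalg.lstsq(A,(P[:,:2]**2).sum(1),rcond=None)[0]
    return x[:2],np.sqrt(x[2]+x[:2]@x[:2])
E
python3 - <<'E'
from meas import *
for n in ['top0','side0']:
    s=ld(n); c=plate(s)
    P=onz(s,c.reshape(-1,2),.022)[:,:2]
    r=cv2.minAreaRect((P*1000).astype(np.float32)); print(n,'plate',r)
    h=hsv(s)
    pm=np.zeros(h.shape[:2],np.uint8); cv2.drawContours(pm,[c],-1,1,-1)
    for nm,m,z in [('disc',(pm>0)&~((h[...,0]>100)&(h[...,0]<130)&(h[...,1]>110))&(h[...,2]>110)&~((h[...,0]<8)|(h[...,0]>172)),.033),('rec',(pm>0)&(h[...,2]<45),.022),('red',((h[...,0]<8)|(h[...,0]>172))&(h[...,1]>180)&(h[...,2]>90)&(pm>0),.0295)]:
        for k in big(m)[:2]:
            if len(k)<6: continue
            Q=onz(s,k.reshape(-1,2),z); print(nm,fitc(Q),k.reshape(-1,2).mean(0),cv2.contourArea(k),cv2.minAreaRect((Q[:,:2]*1000).astype(np.float32)))
    x,y,w,hh=cv2.boundingRect(c)
    a=s['frame'][y-60:y+hh+20,x-20:x+w+30,::-1]; f=min(800/a.shape[1],600/a.shape[0]); print(x-20,y-60,f); cv2.imwrite(f'pics/{n}c.png',cv2.resize(a,None,fx=f,fy=f,interpolation=cv2.INTER_CUBIC))
E
```

```text
top0 plate ((533.8382568359375, -56.3702392578125), (336.0596618652344, 198.66082763671875), 70.51971435546875)
disc (array([ 0.58317185, -0.01697571]), np.float64(0.04020812744808036)) [275.58823529 211.00980392] 990.0 ((583.23779296875, -17.327877044677734), (81.43517303466797, 81.59847259521484), 53.52206802368164)
disc (array([ 0.56765776, -0.15250034]), np.float64(0.01034844401813685)) [336.44117647 217.26470588] 39.0 ((565.7500610351562, -152.72088623046875), (29.405141830444336, 17.54945945739746), 49.91965103149414)
rec (array([ 0.50993552, -0.12645748]), np.float64(0.03762207759246624)) [325.19387755 244.09183673] 895.0 ((510.3903503417969, -126.66854095458984), (75.8143310546875, 76.1335678100586), 0.004051729571074247)
rec (array([ 0.53883379, -0.20185482]), np.float64(0.006936077645582429)) [358.05263158 231.        ] 20.5 ((539.7100830078125, -201.07687377929688), (9.237883567810059, 19.396427154541016), 37.893638610839844)
red (array([ 0.54999567, -0.17453507]), np.float64(0.015661244246746732)) [346.65116279 225.58139535] 99.5 ((550.6195068359375, -175.16709899902344), (44.19478225708008, 13.763334274291992), 57.9799919128418)
red (array([ 0.53070954, -0.20405954]), np.float64(0.0036912372499955104)) [360.         234.33333333] 5.5 ((531.0040283203125, -204.36868286132812), (4.58486795425415, 9.663918495178223), 43.9092903137207)
189 110 2.830188679245283
side0 plate ((534.9215698242188, -42.51057434082031), (345.80401611328125, 200.17649841308594), 70.62352752685547)
disc (array([ 0.58516165, -0.01477596]), np.float64(0.04024924890792169)) [277.01388889 197.77777778] 436.0 ((584.9232788085938, -14.254024505615234), (79.1911392211914, 80.14903259277344), 14.977764129638672)
rec (array([ 0.51118091, -0.12223059]), np.float64(0.03388529269760124)) [311.  183.2] 260.0 ((511.2081298828125, -120.90696716308594), (73.37504577636719, 65.18255615234375), 15.18906307220459)
212 102 3.5714285714285716
```

View pics/top0c.png

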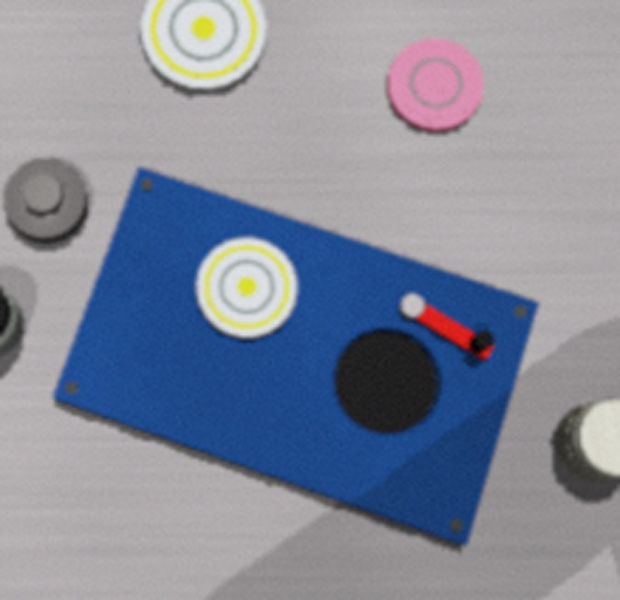

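View pics/wrist0.png

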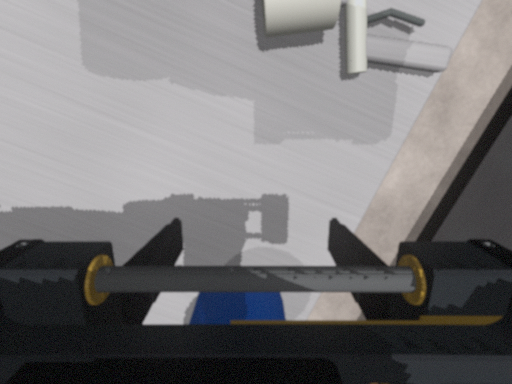

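```bash
cat > nav.py <<'E'
from h import *
from scipy.spatial.transform import Rotation as Ro
s=manip.sense(); R=Ro.from_quat(s['eef_rot']).as_matrix(); p=np.array(s['tool_pos'])
def to(tgt,ydeg=None):
    d=R.T@(np.array(tgt)-p)*100; print('t',round(s['t'],2),'tcp',p.round(4),'shift cm (tool xyz)',d.round(2),'F',np.array(s['ft_force']).round(1),'op',round(s['opening'],4))
    if ydeg is not None:
        y=np.array([np.cos(np.radians(ydeg)),np.sin(np.radians(ydeg)),0]); x=np.array([0,0,-1.])
        G=np.c_[x,y,np.cross(x,y)]; print('rotvec deg',np.degrees(Ro.from_matrix(R.T@G).as_rotvec()).round(2))
E
python3 - <<'E'
from nav import *
from meas import *
print('R',R.round(3).tolist())
rec=np.array([.5093,-.1268]);dc=np.array([.5835,-.0165]);u=rec-dc;L=np.linalg.norm(u);u/=L
print(L,u,np.degrees(np.arctan2(u[1],u[0])))
start=dc-u*.062; print(start)
to([*start,.12],-33.9);to([*start,.12],146.1)
S=ld('top0'); print('cart,jar',onz(S,[[206,181]],.0),onz(S,[[183,221]],.08),'tin',onz(S,[[405,265]],.07))
E
```

```text
R [[-0.0, 0.379, -0.925], [0.001, -0.925, -0.379], [-1.0, -0.001, -0.0]]
0.13293505933349564 [-0.55816728 -0.82972844] -123.92914721291723
[0.61810637 0.03494316]
t 0.15 tcp [ 0.2369 -0.5782  0.2142] shift cm (tool xyz) [  9.46 -42.28 -58.52] F [ 0.1  0.4 -0.7] op 0.0954
rotvec deg [-3.382e+01 -2.000e-02  5.000e-02]
t 0.15 tcp [ 0.2369 -0.5782  0.2142] shift cm (tool xyz) [  9.46 -42.28 -58.52] F [ 0.1  0.4 -0.7] op 0.0954
rotvec deg [1.4618e+02 6.0000e-02 2.0000e-02]
cart,jar [[0.66075878 0.14470683 0.        ]] [[0.55315806 0.18303249 0.08      ]] tin [[ 0.4611596  -0.28524693  0.07      ]]
```

```bash
python3 -m crank '[{"y":-3.6,"z":-5,"jaw":0.53},{"y":-3.6,"z":-5,"jaw":0.53},{"y":-3.6,"z":-5,"jaw":0.53},{"y":-3.6,"z":-5,"jaw":0.53},{"y":-3.6,"z":-5,"jaw":0.53},{"y":-3.6,"z":-5,"jaw":0.53},{"y":-3.6,"z":-5,"jaw":0.53},{"y":-3.6,"z":-5,"jaw":0.53},{"y":-3.6,"z":-5,"jaw":0.53},{"y":-3.6,"z":-5,"jaw":0.53}]' && python3 -c "
from nav import *
to([.6181,.0349,.12],-33.9)"
```

```text
invalid input at $[0]: expected keys x, y, z, wx, wy, wz, jaw
```

```bash
python3 -m crank '[{"x":0,"y":-3.6,"z":-5,"wx":0,"wy":0,"wz":0,"jaw":0.53},{"x":0,"y":-3.6,"z":-5,"wx":0,"wy":0,"wz":0,"jaw":0.53},{"x":0,"y":-3.6,"z":-5,"wx":0,"wy":0,"wz":0,"jaw":0.53},{"x":0,"y":-3.6,"z":-5,"wx":0,"wy":0,"wz":0,"jaw":0.53},{"x":0,"y":-3.6,"z":-5,"wx":0,"wy":0,"wz":0,"jaw":0.53},{"x":0,"y":-3.6,"z":-5,"wx":0,"wy":0,"wz":0,"jaw":0.53},{"x":0,"y":-3.6,"z":-5,"wx":0,"wy":0,"wz":0,"jaw":0.53},{"x":0,"y":-3.6,"z":-5,"wx":0,"wy":0,"wz":0,"jaw":0.53},{"x":0,"y":-3.6,"z":-5,"wx":0,"wy":0,"wz":0,"jaw":0.53},{"x":0,"y":-3.6,"z":-5,"wx":0,"wy":0,"wz":0,"jaw":0.53}]' && python3 -c "
from nav import *
to([.6181,.0349,.12],-33.9)"
```

```text
t: 1.4
tool_pos: [0.5674, -0.0493, 0.2132]
eef_rot: [0.694, 0.135, -0.694, 0.134]
ft_force: [-0.4, -0.8, 0.4]
opening: 0.0505
t 1.4 tcp [ 0.5674 -0.0493  0.2132] shift cm (tool xyz) [ 9.33 -5.91 -7.84] F [-0.4 -0.8  0.4] op 0.0505
rotvec deg [-34.24  -0.04   0.07]
```

```bash
python3 -m crank '[{"x":0,"y":-3,"z":-4,"wx":0,"wy":0,"wz":0,"jaw":0.53},{"x":0,"y":-2.9,"z":-3.8,"wx":0,"wy":0,"wz":0,"jaw":0.53},{"x":0,"y":0,"z":0,"wx":-10,"wy":0,"wz":0,"jaw":0.53},{"x":0,"y":0,"z":0,"wx":-10,"wy":0,"wz":0,"jaw":0.53},{"x":0,"y":0,"z":0,"wx":-10,"wy":0,"wz":0,"jaw":0.53},{"x":0,"y":0,"z":0,"wx":-4,"wy":0,"wz":0,"jaw":0.53},{"x":4.6,"y":0,"z":0,"wx":0,"wy":0,"wz":0,"jaw":0.53},{"x":4.6,"y":0,"z":0,"wx":0,"wy":0,"wz":0,"jaw":0.53},{"x":0,"y":0,"z":0,"wx":0,"wy":0,"wz":0,"jaw":0.53}]' && python3 -c "
from nav import *
to([.6181,.0349,.0265],-33.9)
snap('top','top1')
snap('wrist','wrist1')"
```

```text
t: 2.52
tool_pos: [0.62, 0.0432, 0.1173]
eef_rot: [-0.62, -0.34, 0.621, -0.339]
ft_force: [0.5, 0.3, 1.0]
opening: 0.0504
t 2.52 tcp [0.62   0.0432 0.1173] shift cm (tool xyz) [9.08 0.32 0.8 ] F [0.5 0.3 1. ] op 0.0504
rotvec deg [ 1.28 -0.01  0.16]
```

View pics/wrist1.png

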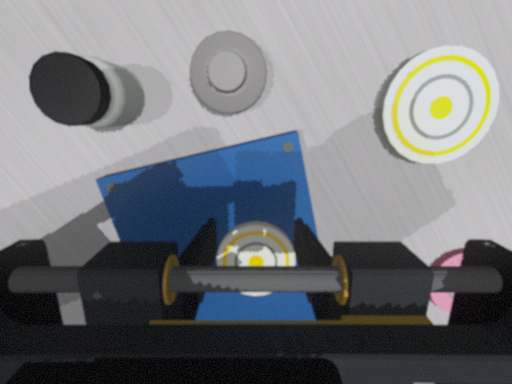

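View pics/top1.png

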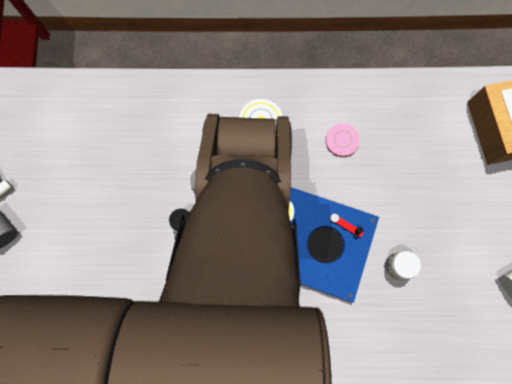

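```bash
python3 -m crank '[{"x":3,"y":0.3,"z":0.2,"wx":1.3,"wy":0,"wz":0,"jaw":0.53},{"x":3,"y":0,"z":0,"wx":0,"wy":0,"wz":0,"jaw":0.53},{"x":2,"y":0,"z":0,"wx":0,"wy":0,"wz":0,"jaw":0.53},{"x":0,"y":0,"z":0,"wx":0,"wy":0,"wz":0,"jaw":0.53}]' && python3 -c "
from nav import *
to([.6181,.0349,.0265],-33.9)
snap('wrist','wrist2')"
```

```text
t: 3.12
tool_pos: [0.629, 0.0398, 0.0484]
eef_rot: [0.63, 0.33, -0.619, 0.335]
ft_force: [-0.5, 1.1, 0.3]
opening: 0.0505
t 3.12 tcp [0.629  0.0398 0.0484] shift cm (tool xyz) [ 2.17 -0.67  1.04] F [-0.5  1.1  0.3] op 0.0505
rotvec deg [-0.07 -0.61 -0.8 ]
```

View pics/wrist2.png

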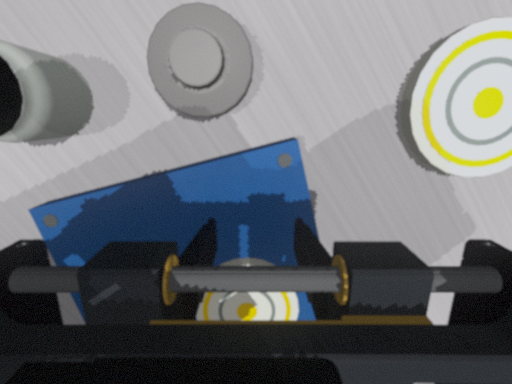

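```bash
python3 -m crank '[{"x":0.5,"y":-0.7,"z":0.2,"wx":0,"wy":-0.6,"wz":-0.8,"jaw":0.53},{"x":1,"y":0,"z":0,"wx":0,"wy":0,"wz":0,"jaw":0.53},{"x":0.6,"y":0,"z":0,"wx":0,"wy":0,"wz":0,"jaw":0.53},{"x":0,"y":0,"z":0,"wx":0,"wy":0,"wz":0,"jaw":0.53}]' && python3 -c "
from nav import *
to([.6181,.0349,.0265],-33.9)"
```

```text
t: 3.68
tool_pos: [0.6238, 0.0422, 0.0304]
eef_rot: [0.626, 0.331, -0.623, 0.333]
ft_force: [-0.1, 0.6, 0.4]
opening: 0.0503
t 3.67 tcp [0.6238 0.0422 0.0304] shift cm (tool xyz) [ 0.39 -0.07  0.93] F [-0.1  0.6  0.4] op 0.0503
rotvec deg [-0.06 -0.16 -0.26]
```

```bash
python3 -m crank '[{"x":0.4,"y":-0.05,"z":0.3,"wx":0,"wy":-0.1,"wz":-0.2,"jaw":0.53},{"x":0,"y":0,"z":1,"wx":0,"wy":0,"wz":0,"jaw":0.53},{"x":0,"y":0,"z":1,"wx":0,"wy":0,"wz":0,"jaw":0.53},{"x":0,"y":0,"z":1,"wx":0,"wy":0,"wz":0,"jaw":0.53},{"x":0,"y":0,"z":1,"wx":0,"wy":0,"wz":0,"jaw":0.53},{"x":0,"y":0,"z":1,"wx":0,"wy":0,"wz":0,"jaw":0.53},{"x":0,"y":0,"z":0,"wx":0,"wy":0,"wz":0,"jaw":0.53}]' && python3 -c "
from nav import *
to([.5322,-.0928,.0265],-33.9)
snap('wrist','wrist3');snap('top','top3');snap('side','side3')"
```

```text
t: 4.55
tool_pos: [0.5915, -0.0053, 0.0264]
eef_rot: [0.625, 0.332, -0.624, 0.332]
ft_force: [-0.0, 0.5, 0.9]
opening: 0.0507
t 4.55 tcp [ 0.5915 -0.0053  0.0264] shift cm (tool xyz) [-0.02 -0.02 10.57] F [-0.   0.5  0.9] op 0.0507
rotvec deg [-0.11 -0.06 -0.06]
```

View pics/wrist3.png

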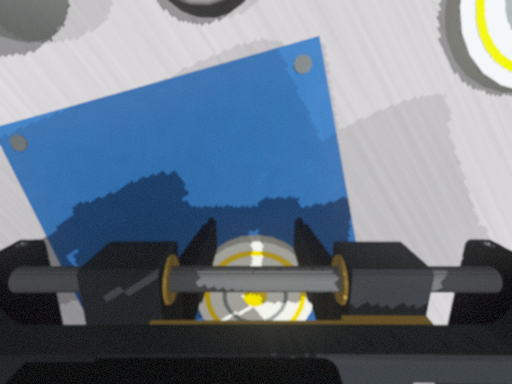

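View pics/side3.png

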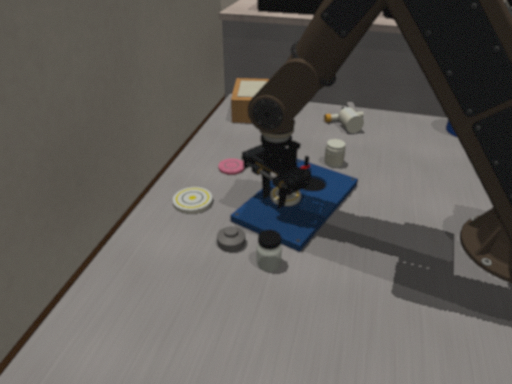

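View pics/top3.png

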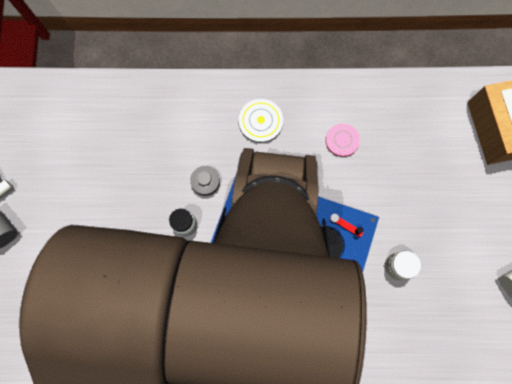

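```bash
python3 -m crank '[{"x":0,"y":0,"z":1,"wx":0,"wy":0,"wz":0,"jaw":0.53},{"x":0,"y":0,"z":1.3,"wx":0,"wy":0,"wz":0,"jaw":0.53},{"x":0,"y":0,"z":1.3,"wx":0,"wy":0,"wz":0,"jaw":0.53},{"x":0,"y":0,"z":1.3,"wx":0,"wy":0,"wz":0,"jaw":0.53},{"x":0,"y":0,"z":1.3,"wx":0,"wy":0,"wz":0,"jaw":0.53},{"x":0,"y":0,"z":1.2,"wx":0,"wy":0,"wz":0,"jaw":0.53},{"x":0,"y":0,"z":0,"wx":0,"wy":0,"wz":0,"jaw":0.53}]' && python3 -c "
from nav import *
to([.5322,-.0928,.0265],-33.9)
snap('wrist','wrist4');snap('top','top4');s=snap('side','side4')
cv2.imwrite('pics/side4c.png',cv2.resize(s['frame'][120:270,210:400,::-1],(760,600),interpolation=cv2.INTER_CUBIC))"
```

```text
t: 5.58
tool_pos: [0.5477, -0.0704, 0.0263]
eef_rot: [0.625, 0.332, -0.624, 0.332]
ft_force: [0.1, -0.2, 0.4]
opening: 0.0503
t 5.58 tcp [ 0.5477 -0.0704  0.0263] shift cm (tool xyz) [-0.02 -0.03  2.72] F [ 0.1 -0.2  0.4] op 0.0503
rotvec deg [-0.07 -0.08 -0.08]
```

View pics/wrist4.png

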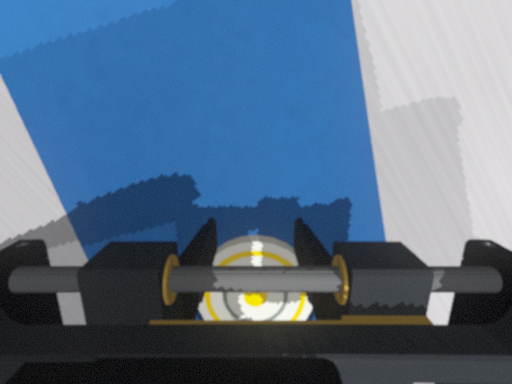

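View pics/side4c.png

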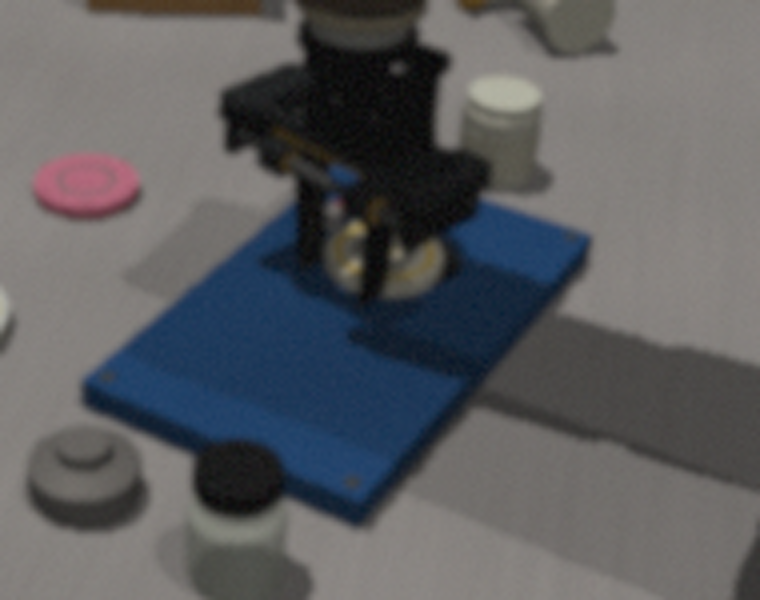

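View pics/top4.png

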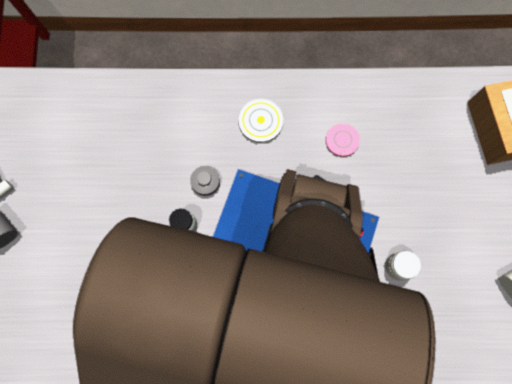

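```bash
python3 -m crank '[{"x":0,"y":0,"z":1,"wx":0,"wy":0,"wz":0,"jaw":0.53},{"x":0,"y":0,"z":0.8,"wx":0,"wy":0,"wz":0,"jaw":0.53},{"x":0,"y":0,"z":0.5,"wx":0,"wy":0,"wz":0,"jaw":0.53},{"x":0,"y":0,"z":0.4,"wx":0,"wy":0,"wz":0,"jaw":0.53},{"x":0,"y":0,"z":0.3,"wx":0,"wy":0,"wz":0,"jaw":0.53},{"x":0,"y":0,"z":0,"wx":0,"wy":0,"wz":0,"jaw":0.53}]' && python3 -c "
from nav import *
to([.5322,-.0928,.0265],-33.9)
snap('wrist','wrist5');s=snap('side','side5')
cv2.imwrite('pics/side5c.png',cv2.resize(s['frame'][140:230,260:374,::-1],(760,600),interpolation=cv2.INTER_CUBIC))"
```

```text
t: 6.48
tool_pos: [0.5306, -0.0956, 0.0262]
eef_rot: [0.625, 0.332, -0.623, 0.333]
ft_force: [0.3, 0.2, 0.7]
opening: 0.0504
t 6.47 tcp [ 0.5306 -0.0956  0.0262] shift cm (tool xyz) [-0.03 -0.02 -0.32] F [0.3 0.2 0.7] op 0.0504
rotvec deg [ 0.05 -0.09 -0.1 ]
```

View pics/wrist5.png

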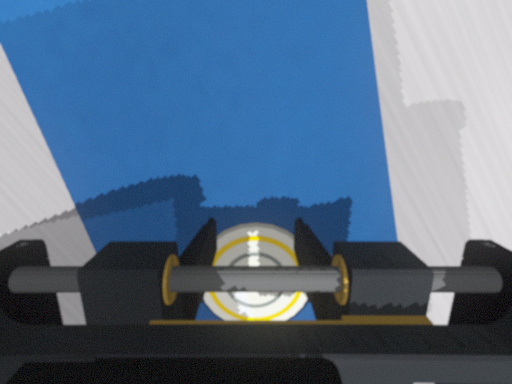

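View pics/side5c.png

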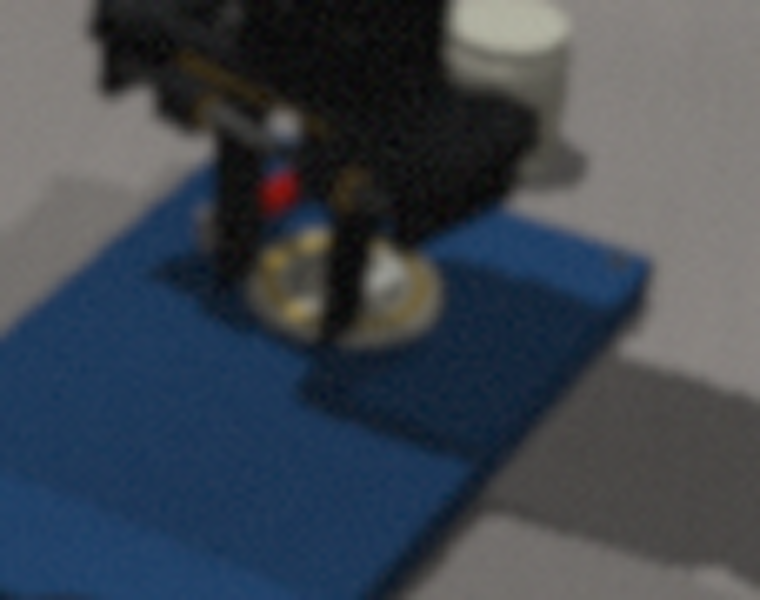

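The disc's back edge now lies under the fingertips (row 222 instead of 235), so it has probably dropped. I'll lift straight up, back away and check.

```bash
python3 -m crank '[{"x":-3,"y":0,"z":0,"wx":0,"wy":0,"wz":0,"jaw":0.53},{"x":-5,"y":0,"z":0,"wx":0,"wy":0,"wz":0,"jaw":0.2},{"x":-4,"y":0,"z":-4,"wx":0,"wy":0,"wz":0,"jaw":0},{"x":0,"y":0,"z":-6,"wx":0,"wy":0,"wz":0,"jaw":0},{"x":0,"y":0,"z":-6,"wx":0,"wy":0,"wz":0,"jaw":0},{"x":0,"y":0,"z":-6,"wx":0,"wy":0,"wz":0,"jaw":0},{"x":0,"y":0,"z":0,"wx":0,"wy":0,"wz":0,"jaw":0}]'
python3 - <<'E'
from nav import *
from meas import *
to([.5322,-.0928,.0265],-33.9)
snap('wrist','wrist6');s=snap('side','side6');t=snap('top','top6')
cv2.imwrite('pics/side6c.png',cv2.resize(s['frame'][140:230,260:374,::-1],(760,600),interpolation=cv2.INTER_CUBIC))
cv2.imwrite('pics/top6c.png',cv2.resize(t['frame'][190:310,210:370,::-1],(800,600),interpolation=cv2.INTER_CUBIC))
E
```

```text
t: 7.45
tool_pos: [0.657, 0.0938, 0.1511]
eef_rot: [0.626, 0.332, -0.623, 0.333]
ft_force: [0.1, 0.2, -0.3]
opening: 0.001
t 7.45 tcp [0.657  0.0938 0.1511] shift cm (tool xyz) [1.239e+01 2.000e-02 2.249e+01] F [ 0.1  0.2 -0.3] op 0.001
rotvec deg [-0.01 -0.2  -0.14]
```

View pics/top6c.png

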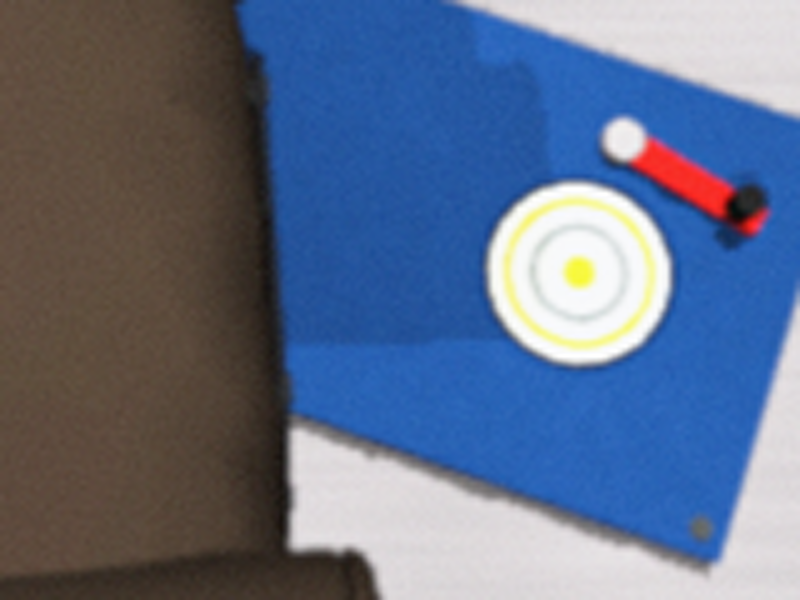

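View pics/side6c.png

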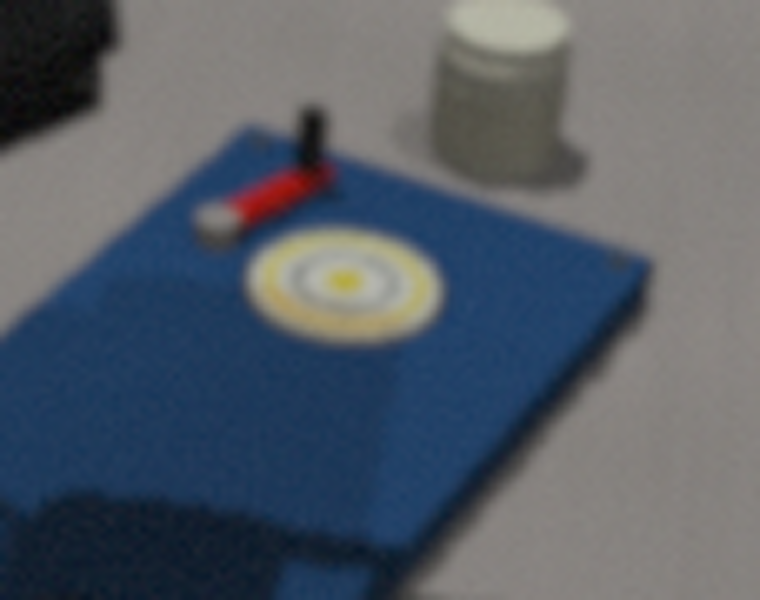

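View pics/wrist6.png

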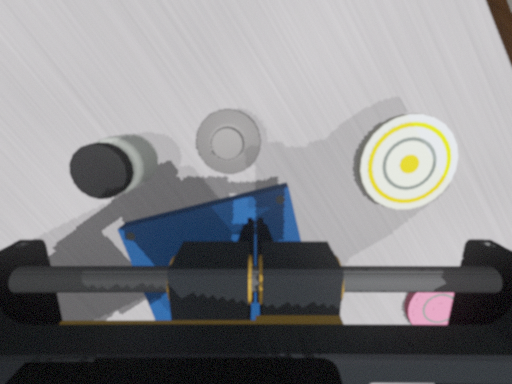

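The disc is centred in the recess and its edge is flush with the plate. I'll check its height and the peg from both views.

Run:
```python
from meas import *
def tri(a,pa,b,pb):
    o1,d1=ray(a,[pa]);o2,d2=ray(b,[pb]);d1=d1[0]/np.linalg.norm(d1);d2=d2[0]/np.linalg.norm(d2)
    k=np.linalg.lstsq(np.c_[d1,-d2],o2-o1,rcond=None)[0]; p,q=o1+k[0]*d1,o2+k[1]*d2
    return ((p+q)/2).round(4),np.linalg.norm(p-q).round(4)
t,s=ld('top6'),ld('side6')
T=lambda x,y:(210+x/5-.4,190+y/5-.4); f=760/114; S=lambda x,y:(260+x/f-.4,140+y/f-.4)
print('dot',tri(t,T(579,272),s,S(345,280)))
print('pegtop',tri(t,T(748,200),s,S(312,110)))
print('boss',tri(t,T(624,138),s,S(218,217)))
print('z-plane: dot',onz(t,[T(579,272)],.024),onz(s,[S(345,280)],.024))
print('pegtop',onz(t,[T(748,200)],.0625),onz(s,[S(312,110)],.0625));print('boss',onz(t,[T(624,138)],.034),onz(s,[S(218,217)],.034))
for nm,i,c0 in(('t',t,T(579,272)),('s',s,S(345,280))):
    h=hsv(i); m=(h[...,2]>60)&~((h[...,0]>100)&(h[...,0]<130)&(h[...,1]>110)); 
    n,l,st,ce=cv2.connectedComponentsWithStats(m.astype(np.uint8)); k=l[int(c0[1]),int(c0[0])]
    c=big(l==k)[0].reshape(-1,2)
    for z in(.024,.033): Q=onz(i,c,z); print(nm,z,fitc(Q),len(c))
```

```text
dot (array([ 0.5106, -0.1273,  0.0237]), np.float64(0.0015))
pegtop (array([ 0.5379, -0.1951,  0.0637]), np.float64(0.0025))
boss (array([ 0.5694, -0.1481,  0.0325]), np.float64(0.0011))
z-plane: dot [[ 0.50985734 -0.12725277  0.024     ]] [[ 0.5113091  -0.12691313  0.024     ]]
pegtop [[ 0.5367767  -0.19536089  0.0625    ]] [[ 0.53934923 -0.19738386  0.0625    ]]
boss [[ 0.56861316 -0.14788667  0.034     ]] [[ 0.56960502 -0.14592324  0.034     ]]
t 0.024 (array([ 0.50976735, -0.12681725]), np.float64(0.04090865354199939)) 105
t 0.033 (array([ 0.50878257, -0.12550605]), np.float64(0.040559276811696646)) 105
s 0.024 (array([ 0.51162647, -0.12399019]), np.float64(0.044863711066375885)) 73
s 0.033 (array([ 0.51031929, -0.11030948]), np.float64(0.04423289379186744)) 73
```

Disc dot height is 23.7 mm (24 expected), so it's seated within about 2 mm of the recess centre. Peg to pivot measures 58 mm, as given. Next I go behind the peg; the tool's -y axis already points along its motion.

```bash
python3 -c "
from nav import *
to([.565,-.213,.15],-32.3)"
```

```text
t 7.6 tcp [0.6553 0.0899 0.1513] shift cm (tool xyz) [ 0.08  9.52 30.14] F [ 1.2 -0.7  0. ] op 0.0006
rotvec deg [-1.81 -0.12 -0.09]
```

```bash
python3 -m crank '[{"x":0,"y":1.5,"z":5,"wx":-1.8,"wy":0,"wz":0,"jaw":0},{"x":0,"y":1.5,"z":5,"wx":0,"wy":0,"wz":0,"jaw":0},{"x":0,"y":1.6,"z":5,"wx":0,"wy":0,"wz":0,"jaw":0},{"x":0,"y":1.6,"z":5,"wx":0,"wy":0,"wz":0,"jaw":0},{"x":0,"y":1.6,"z":5,"wx":0,"wy":0,"wz":0,"jaw":0},{"x":0,"y":1.6,"z":5,"wx":0,"wy":0,"wz":0,"jaw":0},{"x":0,"y":0,"z":0,"wx":0,"wy":0,"wz":0,"jaw":0}]' && python3 -c "
from nav import *
to([.565,-.213,.15],-32.3)"
```

```text
t: 8.48
tool_pos: [0.5625, -0.2302, 0.1522]
eef_rot: [0.622, 0.338, -0.62, 0.339]
ft_force: [-0.6, 1.0, 0.6]
opening: 0.0002
t 8.47 tcp [ 0.5625 -0.2302  0.1522] shift cm (tool xyz) [ 0.23 -0.73 -1.58] F [-0.6  1.   0.6] op 0.0002
rotvec deg [-0.53 -0.07 -0.1 ]
```

```bash
python3 -m crank '[{"x":0,"y":-0.7,"z":-1.2,"wx":-0.5,"wy":0,"wz":0,"jaw":0},{"x":0,"y":0,"z":0,"wx":0,"wy":0,"wz":0,"jaw":0},{"x":3,"y":0,"z":0,"wx":0,"wy":0,"wz":0,"jaw":0},{"x":3,"y":0,"z":0,"wx":0,"wy":0,"wz":0,"jaw":0},{"x":2,"y":0,"z":0,"wx":0,"wy":0,"wz":0,"jaw":0},{"x":0,"y":0,"z":0,"wx":0,"wy":0,"wz":0,"jaw":0}]' && python3 -c "
from nav import *
to([.565,-.213,.045],-32.3)"
```

```text
t: 9.22
tool_pos: [0.5636, -0.2105, 0.0716]
eef_rot: [0.619, 0.342, -0.617, 0.343]
ft_force: [-0.4, 0.8, -1.0]
opening: 0.0002
t 9.22 tcp [ 0.5636 -0.2105  0.0716] shift cm (tool xyz) [2.66 0.25 0.14] F [-0.4  0.8 -1. ] op 0.0002
rotvec deg [ 0.3  -0.09 -0.18]
```

```bash
python3 -m crank '[{"x":1,"y":0.2,"z":0.1,"wx":0,"wy":0,"wz":0,"jaw":0},{"x":1,"y":0,"z":0,"wx":0,"wy":0,"wz":0,"jaw":0},{"x":0.6,"y":0,"z":0,"wx":0,"wy":0,"wz":0,"jaw":0},{"x":0,"y":0,"z":0,"wx":0,"wy":0,"wz":0,"jaw":0}]'
python3 - <<'E'
from nav import *
to([.554,-.206,.045],-32.3)
s=snap('side','side7')
cv2.imwrite('pics/side7c.png',cv2.resize(s['frame'][140:230,260:374,::-1],(760,600),interpolation=cv2.INTER_CUBIC))
E
```

```text
t: 9.72
tool_pos: [0.566, -0.2119, 0.0459]
eef_rot: [0.62, 0.342, -0.617, 0.345]
ft_force: [-0.3, -0.4, 0.1]
opening: 0.0005
t 9.72 tcp [ 0.566  -0.2119  0.0459] shift cm (tool xyz) [ 0.08 -1.33  0.14] F [-0.3 -0.4  0.1] op 0.0005
rotvec deg [ 0.4  -0.1  -0.33]
```

View pics/side7c.png

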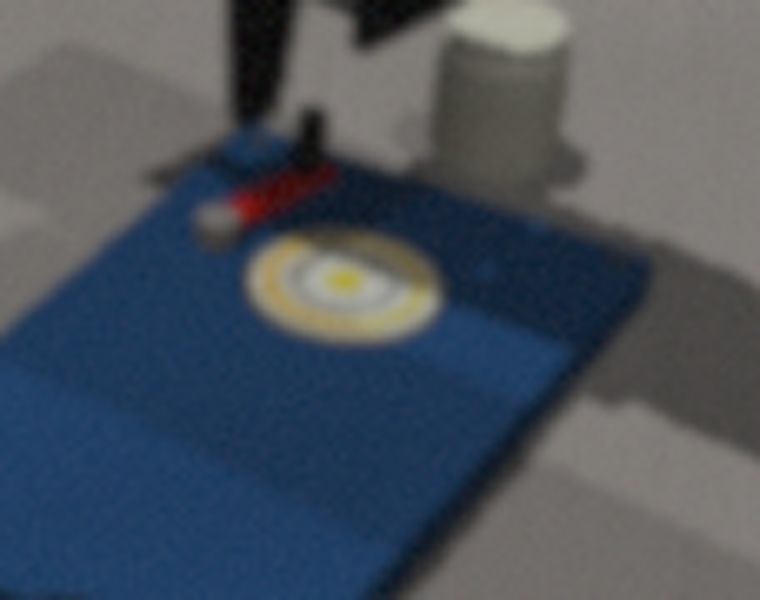

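```bash
python3 -m crank '[{"x":0,"y":-0.7,"z":0.1,"wx":0.4,"wy":0,"wz":0,"jaw":0},{"x":0,"y":-0.7,"z":0,"wx":0,"wy":0,"wz":0,"jaw":0},{"x":0,"y":-1.0,"z":0.2,"wx":10,"wy":0,"wz":0,"jaw":0},{"x":0,"y":-1.0,"z":0.2,"wx":10,"wy":0,"wz":0,"jaw":0},{"x":0,"y":-1.0,"z":0.2,"wx":10,"wy":0,"wz":0,"jaw":0},{"x":0,"y":0,"z":0,"wx":0,"wy":0,"wz":0,"jaw":0}]'
python3 - <<'E'
from nav import *
piv=np.array([.569,-.147]); c=R.T@np.r_[piv-p[:2],0]*1000
print('pivot in tool mm (want y-19 z-58)',c.round(1),'yaw',np.degrees(np.arctan2(R[1,1],R[0,1])))
to([*piv,.045])
s=snap('side','side8')
cv2.imwrite('pics/side8c.png',cv2.resize(s['frame'][140:230,260:374,::-1],(760,600),interpolation=cv2.INTER_CUBIC))
E
```

```text
t: 10.52
tool_pos: [0.5256, -0.1887, 0.0474]
eef_rot: [0.691, 0.162, -0.685, 0.166]
ft_force: [-0.1, -0.2, -0.0]
opening: 0.0006
pivot in tool mm (want y-19 z-58) [  0.2 -17.6 -57.6] yaw -63.1550668875008
t 10.53 tcp [ 0.5256 -0.1887  0.0474] shift cm (tool xyz) [ 0.26 -1.76 -5.76] F [-0.1 -0.2 -0. ] op 0.0006
```

View pics/side8c.png

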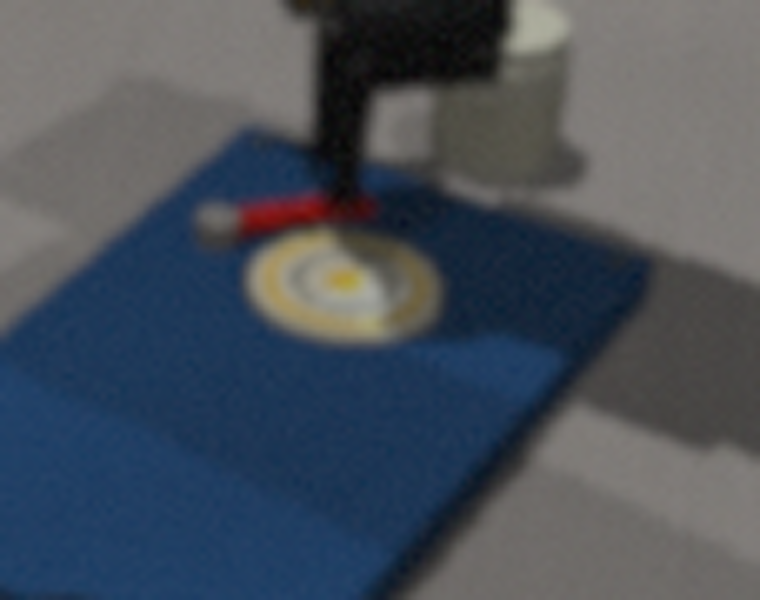

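The keeper follows, so I carry on along the arc.

```bash
python3 -m crank '[{"x":0.1,"y":-1.1,"z":0.2,"wx":10,"wy":0,"wz":0,"jaw":0},{"x":0.1,"y":-1.1,"z":0.2,"wx":10,"wy":0,"wz":0,"jaw":0},{"x":0,"y":-1.1,"z":0.2,"wx":10,"wy":0,"wz":0,"jaw":0},{"x":0,"y":-1,"z":0.2,"wx":9,"wy":0,"wz":0,"jaw":0},{"x":0,"y":0,"z":0,"wx":0,"wy":0,"wz":0,"jaw":0}]'
python3 - <<'E'
from nav import *
piv=np.array([.569,-.147]); c=R.T@np.r_[piv-p[:2],0]*1000
print('pivot in tool mm (want y-19 z-58)',c.round(1),'yaw',np.degrees(np.arctan2(R[1,1],R[0,1])))
to([*piv,.045])
s=snap('side','side9')
cv2.imwrite('pics/side9c.png',cv2.resize(s['frame'][140:230,260:374,::-1],(760,600),interpolation=cv2.INTER_CUBIC))
E
```

```text
t: 11.2
tool_pos: [0.5103, -0.1502, 0.0458]
eef_rot: [0.708, -0.075, -0.699, -0.072]
ft_force: [0.1, -0.4, 0.2]
opening: 0.0008
pivot in tool mm (want y-19 z-58) [  0.7 -15.3 -56.8] yaw -101.93754257808057
t 11.2 tcp [ 0.5103 -0.1502  0.0458] shift cm (tool xyz) [ 0.15 -1.53 -5.68] F [ 0.1 -0.4  0.2] op 0.0008
```

View pics/side9c.png

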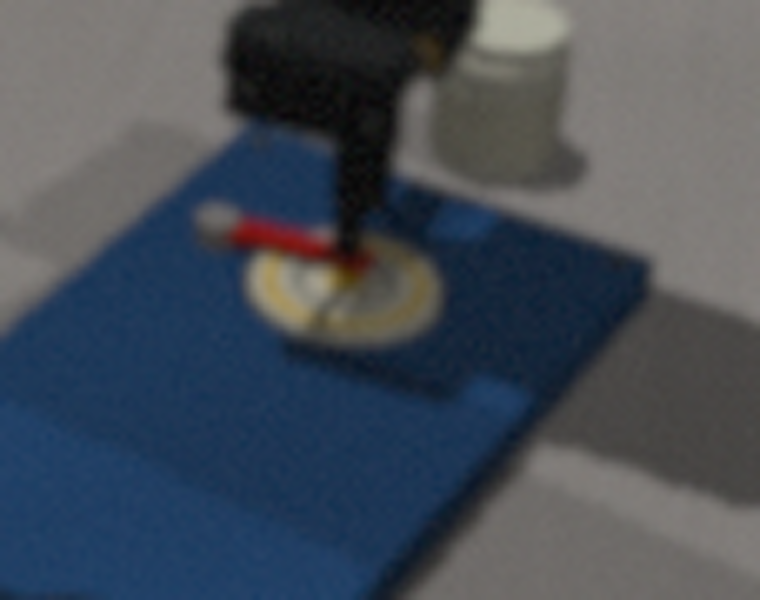

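```bash
python3 -m crank '[{"x":0,"y":-0.5,"z":0.1,"wx":4,"wy":0,"wz":0,"jaw":0},{"x":0,"y":-0.4,"z":0,"wx":3,"wy":0,"wz":0,"jaw":0},{"x":0,"y":-0.2,"z":0,"wx":0,"wy":0,"wz":0,"jaw":0}]'; python3 -m crank '[{"x":0,"y":-0.2,"z":0,"wx":0,"wy":0,"wz":0,"jaw":0},{"x":0,"y":-0.2,"z":0,"wx":0,"wy":0,"wz":0,"jaw":0}]'
```

```text
t: 11.62
tool_pos: [0.5126, -0.141, 0.0458]
eef_rot: [0.703, -0.113, -0.694, -0.11]
ft_force: [-3.4, -3.8, 0.9]
opening: 0.0008
t: 11.88
tool_pos: [0.5129, -0.1401, 0.0458]
eef_rot: [0.703, -0.11, -0.695, -0.105]
ft_force: [-8.6, -20.0, 1.4]
opening: 0.0002
```

About 20 N of reaction means the stop is reached. I back off, retreat and check.

```bash
python3 -m crank '[{"x":0,"y":1,"z":0,"wx":0,"wy":0,"wz":0,"jaw":0},{"x":0,"y":1.5,"z":0,"wx":0,"wy":0,"wz":0,"jaw":0},{"x":-4,"y":0,"z":0,"wx":0,"wy":0,"wz":0,"jaw":0},{"x":-5,"y":0,"z":0,"wx":0,"wy":0,"wz":0,"jaw":0},{"x":-3,"y":4,"z":0,"wx":0,"wy":0,"wz":0,"jaw":0},{"x":0,"y":6,"z":0,"wx":0,"wy":0,"wz":0,"jaw":0},{"x":0,"y":6,"z":0,"wx":0,"wy":0,"wz":0,"jaw":0},{"x":0,"y":6,"z":0,"wx":0,"wy":0,"wz":0,"jaw":0},{"x":0,"y":0,"z":0,"wx":0,"wy":0,"wz":0,"jaw":0}]'
python3 - <<'E'
from nav import *
s=snap('side','side10');t=snap('top','top10')
a=cv2.resize(s['frame'][140:230,260:374,::-1],(400,316),interpolation=cv2.INTER_CUBIC)
b=cv2.resize(t['frame'][190:310,250:370,::-1],(400,400),interpolation=cv2.INTER_CUBIC)
cv2.imwrite('pics/end.png',np.hstack([np.pad(a,((0,84),(0,0),(0,0))),b]));cv2.imwrite('pics/top10.png',t['frame'][:,:,::-1])
E
```

```text
t: 13.0
tool_pos: [0.4369, -0.3864, 0.1719]
eef_rot: [0.705, -0.105, -0.695, -0.099]
ft_force: [-0.4, 0.9, -0.9]
opening: 0.0003
```

View pics/end.png

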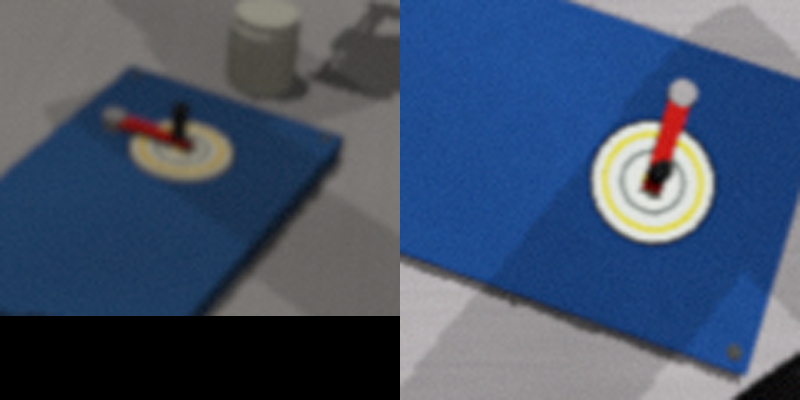

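View pics/top10.png

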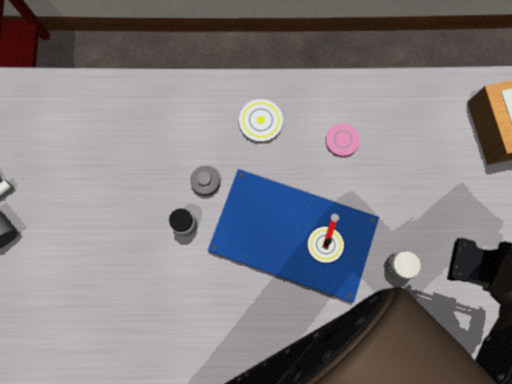

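Run:
```python
from meas import *
t,s=ld('top10'),ld('side10')
pt=[[250+260/400*120-.35,190+170/400*120-.35]]; pb=[[250+283/400*120-.35,190+92/400*120-.35]]
P=onz(t,pt,.0625)[0];B=onz(t,pb,.034)[0];d=(P-B)[:2];a=np.degrees(np.arctan2(d[1],d[0]))
print(P,B,np.linalg.norm(d),'keeper rad',np.radians((-109.5-a)%360))
h=hsv(t); m=((h[...,0]<8)|(h[...,0]>172))&(h[...,1]>180)&(h[...,2]>90); m[:190]=0;m[310:]=0;m[:,:250]=0;m[:,370:]=0
c=big(m)[0]; Q=onz(t,c.reshape(-1,2),.0325); v=cv2.fitLine(Q[:,:2].astype(np.float32),cv2.DIST_L2,0,.0001,.0001).ravel(); print('bar dir deg',np.degrees(np.arctan2(v[1],v[0])),'closed = -19.5 or 160.5')
```

```text
[ 0.51283903 -0.12670039  0.0625    ] [ 0.5685     -0.14821625  0.034     ] 0.05967474766761304 keeper rad 1.599316936801713
bar dir deg -20.57313 closed = -19.5 or 160.5
```

The keeper measures about 1.57–1.60 rad, so it's closed. The disc is seated, the bystanders haven't moved and the arm is clear.

```bash
python3 -c "
from workcell import ticket
print(ticket.hand_in())"
```

```text
the job is handed in; nothing more can be done
None
```

I slid the smaller white disc across the plate with both fingertips until it dropped into the recess. I then pushed the peg round with the closed fingers until the keeper met its stop, and handed the job in at about 13 s of the 53 s allowed.

- **Disc seated:** before the keeper was swung, two views put the centre of its top at z 23.7 mm (24 expected), within about 2 mm of the recess centre. After the keeper closed I only looked: it still appears seated flat and centred.
- **Keeper closed:** I felt about 20 N of reaction at the stop. The peg position gives 1.60 rad and the bar direction about 1.59 rad, against 1.57 at the stop; the difference is within measuring error.
- **Bystanders:** the tin, jar and cartridge look unmoved in the last top view; I did not measure them again. The gripper was clear of everything at hand-in.
- **Disagreements:** circle fits to the disc and recess outlines in the side view were off by 3–5 mm. I relied on the top view and the two-view points instead.

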